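# Swing the torque arm over the round housing and lock it

## Robot

A 6-joint arm with a two-finger parallel gripper is mounted at the origin on the work surface. World frame = base frame: x ahead of the robot, y to its left, z up, the work surface at z = 0. Lengths are in m, angles in rad, forces in N, time in s.
With the tool pointing down it reaches from about 0.225 to 0.875 m from the base axis. Payload 3.4 kg.
Tool frame: the origin (TCP) lies at the very end of the fingers, on their centre line; the grasp point (between the pads) lies manip.grip_point_offset behind it (manip.grip_point_offset is the distance from the TCP to the grasp point, in m); z points along the fingers, y is the line along which they close (so a half turn about z gives the same grasp; the last joint's range is limited). The gripper opens to 85 mm and grips with 20 to 120 N. Pads are 22 mm wide; open, the fingers measure 114 mm over their backs; the gripper's body (76 mm by 85 mm) begins 54 mm behind the grasp point. The pads swing forward as they close: fully open they stand 13 mm farther back than shut.
Start: joints at [1.186, 0.276, 1.505, -0, 1.361, -0.121], TCP at [0.15, 0.555, 0.231] pointing down, gripper open.
Joint ranges: [-2.89, 2.89], [-0.75, 2.08], [0.22, 2.7], [-1.18, 4.32], [0.11, 2.71], [-2.7, 2.7]. Speed limits (rad/s): [2.57, 2.57, 3.14, 3.14, 3.14, 3.14].

## Interface

Orientations are given as a unit quaternion [w, x, y, z].
In Python, from rig import manip gives the robot as it stands.
- The arm moves only by the shell command python3 -m pendant 'ROWS' [FORCE]. ROWS is JSON, a list of rows, each an object of numbers: "jaw": the opening, from -1 (shut) to 1 (fully open); "tx", "ty", "tz": the shift along the world's x, y, z in cm; "ax", "ay", "az": the turn, a rotation vector about the world's x, y, z in degrees. In form: [{"jaw": .., "tx": .., "ty": .., "tz": .., "ax": .., "ay": .., "az": ..}, ...]. A call has 1 to 10 rows; each row is the pose to reach, as a shift and turn from the pose commanded when the call began; what a row does not reach only later rows make up. A row lasts 1/8 s, in which the tool goes at most 62.5 mm and 10.7 degrees, less where a joint would pass 70% of its speed; a pose out of reach is approached as far as the arm can. A call with a gripper value outside its range is refused whole. The fingers move at their own pace and stop on an object; FORCE is the grip in N (left out, the last holds). Time passes only in rows, so rows that repeat a pose let the fingers close. It gives the time, the measured TCP pose, the force, the opening and the grip force at its end, in the units of the state.
- manip.get_state(): the state, without advancing time (a new reading comes with each control period).
- manip.get_image(name): name is "scene" or "side" or "wrist"; returns a dict with "pixels" (400x640x3 uint8, blue, green, red), "depth" (400x640 float32, m along the optical axis (not along the pixel's ray), 0 where there is no reading), "fx", "fy", "cx", "cy" (pixels), "D" ([k1, k2, p1, p2, k3] as OpenCV has them; the pictures are not rectified), "pose" (4x4, takes a point from camera to world coordinates). Camera axes: x right, y down, z forward; pixel columns grow to the right and rows downward; lengths in m; the calibration is good to about 2 mm. A picture is of the moment at which its call begins.
- manip.sign_off(): hands the job in; it is judged then, once.
The state is a dict: "clock": time; "qpos": joint angles; "qd": joint speeds; "effort": joint torques, N m; "position": TCP position; "ee_rot": TCP orientation; "contact_force": force on the tool from outside, world axes, zero at the start; "moment": the same for the moment, N m; "width": finger opening in m; "gripper_force": force on a finger pad.
Only numpy, scipy, OpenCV 4.12 (cv2) and the standard library are available. Lean on these libraries where they do the work, as an engineer would, in place of code of your own. Each camera call takes 0.05 s, during which the arm holds its last target. There are 200 camera calls.

## Task

Push the torque arm round with a fingertip until the screwdriver's bit hangs over the hub in the middle of the round housing (not the square one). Then, leaving the arm there, push the brake lever on top of the column clockwise, seen from above, as far as it goes. Push lightly, and do not shift, lift or knock the housings or anything else on the bench.

Things in the scene. Friction and masses are not known exactly. Their poses are not given: they have to be found in the camera images.
- column: Fixed steel post, 32 mm thick, on a dark 100 x 100 x 12 mm foot plate, far on the bench; 264 mm high, lever included. Origin: centre of the foot's underside; torque arm and brake lever turn about the vertical line through it. Its -x axis points roughly to the robot (turned by up to 0.25 rad).
- torque_arm (a joint): Swing of the torque arm about the column's axis, rad. At 0 it points along the column's -x axis; grows counter-clockwise seen from above; range -1.3 to 1.3. No spring: a stiff swivel (friction 0.3 N m, 2 to 3 N at the beam's middle) that stays where it is left.
- beam_mid (a point): Point in the torque arm's level aluminium beam, 130 mm from the column's axis, at mid width and mid height, 205 mm above the bench. The beam is 26 mm wide and 22 mm high (top 216 mm above the bench), bare from 30 to 175 mm from the axis, and can be pushed on either side.
- driver_bit (a point): Tip of the steel bit (9 mm thick), 200 mm from the column's axis, 110 mm above the bench. The bit points down from an upright grey screwdriver, 36 mm thick, 140 to 260 mm above the bench, held in a black 50 x 50 x 30 mm clamp at the torque arm's end.
- brake_lever (a joint): Brake lever on top of the column, about the same axis, rad. At 0 (open) it points along the column's -y axis (to the robot's right); grows clockwise seen from above, its end coming towards the robot, to a hard stop at 1.4 (locked). No spring, friction 0.12 N m: it stays where it is left. It does not move the torque arm.
- lever_tip (a point): Centre of the brake lever's round black end piece (18 mm thick), 98 mm from the column's axis, 252 mm above the bench. The lever is a steel bar 14 mm wide and 14 mm high, bare from 22 to 89 mm from the axis, its underside 29 mm above the torque arm's beam.
- round_housing: Loose round housing: white plastic drum with an open steel rim, 100 mm diameter, 60 mm high, a steel hub 28 mm thick in its middle, flush with the rim. On one of two aluminium nest plates (130 x 130 x 12 mm), left or right of the column's -x axis, 195 to 206 mm from the column's axis; the bit passes 38 mm above it. Origin: centre of its underside.
- square_housing: Loose square housing of the same materials, 100 x 100 mm, 60 mm high, with the same hub, on the other nest plate. Not the one wanted. Origin: centre of its underside.
- steel_roller: Bystander: upright steel cylinder, 34 mm thick, 50 mm high, between the nests. Origin: centre of its underside.
- spacer_ring: Bystander: steel ring, 42 mm across, 14 mm high, before the nests. Origin: centre of its underside.
- glue_bottle: Bystander: white bottle, 36 mm thick, 110 mm high, to the right. Origin: centre of its underside.
- tin: Bystander: flat dark tin, 96 mm across, 38 mm high, to the left. Origin: centre of its underside.
- screw_driver: Bystander: screwdriver lying on the bench to the right. Origin: its underside.
- foam_block: Bystander: black block 100 x 80 x 50 mm, to the left. Origin: centre of its underside.
- black_tube: Bystander: upright black tube, 28 mm thick, 120 mm high, to the right. Origin: centre of its underside.
There are look-alikes about, which are no part of the job. Leave any blue or red look-alike of the round_housing alone.

How it is judged:
By the outcome, as a careful person would: the job done as asked, in the order asked, and still so for the second after the job is handed in, with the robot touching nothing.
It also fails if it takes over 58 s, if anything falls off the work surface, if the arm or the gripper's body presses on something with over 40 N, if the wrist force passes 120 N, or if a joint passes its speed limit or range.

## Working session

There is one attempt and no reset: what is moved stays moved. The work goes in short steps, Python scripts to look and compute and a shell command to move; the robot and the scene stay as the last step left them, time stands still between calls to the robot, and variables do not carry over. Pictures are saved under pics/ and viewed, at most 10 in all, crops included, and the job is handed in when it is done.

```bash
ls; mkdir -p pics; cat > h.py <<'E'
import numpy as np, cv2
from rig import manip
def shot(n,f=None):
    im=manip.get_image(n); np.save(f'pics/{n}.npy',im,allow_pickle=True)
    cv2.imwrite(f'pics/{f or n}.png',im['pixels']); return im
def load(n): return np.load(f'pics/{n}.npy',allow_pickle=True).item()
def ray(im,u,v):
    K=np.array([[im['fx'],0,im['cx']],[0,im['fy'],im['cy']],[0,0,1]])
    p=cv2.undistortPoints(np.array([[[u,v]]],float),K,np.array(im['D']))[0,0]
    return np.array([p[0],p[1],1.])
def world(im,u,v,z=None):
    T=np.array(im['pose']); r=ray(im,u,v); d=T[:3,:3]@r
    if z is None:
        u,v=int(u),int(v); w=im['depth'][v-1:v+2,u-1:u+2]; s=np.median(w[w>0]) if (w>0).any() else np.nan
    else: s=(z-T[2,3])/d[2]
    return T[:3,3]+s*d
E
python3 - <<'E'
from h import *
for n in('scene','side','wrist'):
    im=shot(n,n+'1'); print(n,np.round(im['pose'],3).tolist())
print(manip.get_state(), manip.grip_point_offset)
E
```

```text
pics
scene [[0.747, 0.4, -0.53, 1.132], [0.664, -0.476, 0.576, -0.679], [-0.022, -0.783, -0.622, 0.916], [0.0, 0.0, 0.0, 1.0]]
side [[0.682, -0.401, 0.612, -0.241], [-0.732, -0.358, 0.58, -0.712], [-0.014, -0.843, -0.538, 0.845], [0.0, 0.0, 0.0, 1.0]]
wrist [[0.262, 0.924, 0.28, 0.078], [0.965, -0.25, -0.078, 0.574], [-0.002, 0.29, -0.957, 0.372], [0.0, 0.0, 0.0, 1.0]]
{'clock': 0.15, 'qpos': array([ 1.18601145e+00,  2.76437936e-01,  1.50584378e+00, -5.45703854e-05,
        1.36072197e+00, -1.21008834e-01]), 'qd': array([-2.86884110e-04,  6.20100739e-05, -4.68893507e-03,  3.09305272e-04,
        2.95094176e-04, -4.57898207e-04]), 'effort': array([ 2.13112355e-03, -4.17145550e+01, -2.46031469e+01,  3.47793184e-05,
        7.58227659e-03, -1.76768765e-05]), 'position': array([0.1497938 , 0.55472466, 0.23064459]), 'ee_rot': array([-1.50693984e-04,  1.31500307e-01,  9.91315878e-01, -6.89749307e-04]), 'contact_force': array([-0.442432  , -1.13463132, -0.13102711]), 'moment': array([-0.00014404,  0.01711047,  0.03441779]), 'gripper_force': 0.0, 'width': 0.08524167030684535} 0.0187
```

View pics/scene1.png

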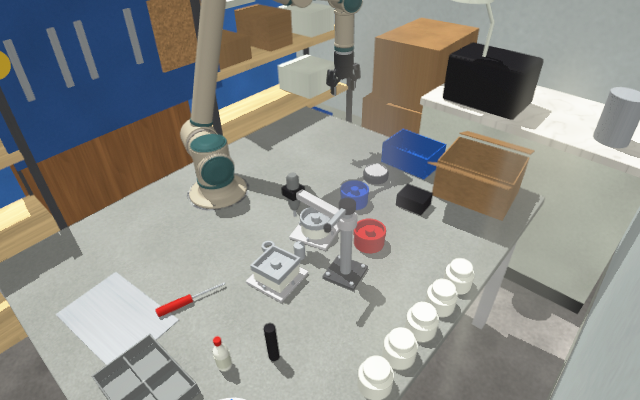

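View pics/side1.png

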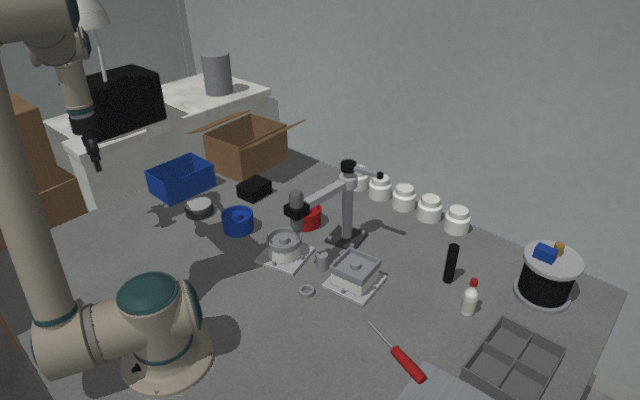

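The round housing is at about (317,222) in the scene view and (284,245) in the side view. The column is at (346,240) and (347,200). Next I'll enlarge both crops.

```bash
python3 - <<'E'
from h import *
a=load('scene')['pixels'][160:300,240:400]; b=load('side')['pixels'][150:310,240:400]
cv2.imwrite('pics/c1.png',cv2.resize(a,None,fx=5,fy=5,interpolation=2)[:600] if 0 else cv2.resize(a,(640,560),interpolation=2))
cv2.imwrite('pics/c2.png',cv2.resize(b,(600,600),interpolation=2))
E
```

```text
(no output)
```

View pics/c1.png

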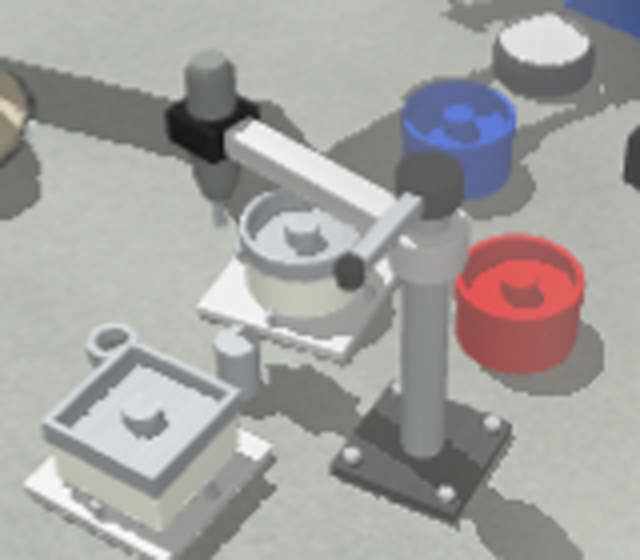

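View pics/c2.png

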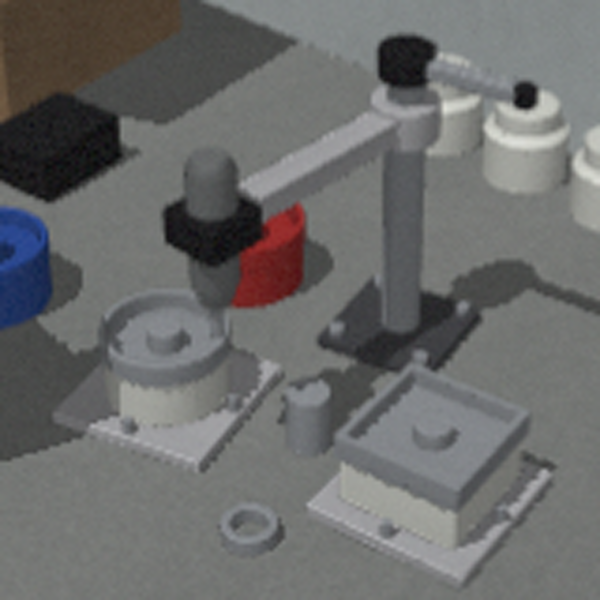

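The crops show the hub top at c1 (304,230) / c2 (167,330), the cap at c1 (432,165) / c2 (408,42), and the lever tip at c1 (349,271) / c2 (526,95). The driver top is at c1 (210,62) / c2 (210,158). I'll triangulate these.

```bash
cat >> h.py <<'E'
def tri(pairs):
    A=np.zeros((3,3));b=np.zeros(3);L=[]
    for im,u,v in pairs:
        T=np.array(im['pose']);d=T[:3,:3]@ray(im,u,v);d/=np.linalg.norm(d);P=np.eye(3)-np.outer(d,d);A+=P;b+=P@T[:3,3];L.append((P,T[:3,3]))
    x=np.linalg.solve(A,b);return x,max(np.linalg.norm(P@(x-c)) for P,c in L)
E
python3 - <<'E'
from h import *
s,d=load('scene'),load('side')
for n,a,b,z in [('hub',(304,229),(167,330),.072),('cap',(432,168),(408,44),.264),('tip',(349,271),(526,95),.252),('drv',(210,62),(210,155),.26),('sqhub',(145,418),(434,430),.072),('bit',(221,224),None,.11)]:
    p=(240+a[0]/4,160+a[1]/4); print(n,'S',world(s,*p,z).round(4),world(s,*p).round(4))
    if b:
        q=(240+b[0]/3.75,150+b[1]/3.75); print('   D',world(d,*q,z).round(4),world(d,*q).round(4)); x,e=tri([(s,*p),(d,*q)]);print('   tri',x.round(4),e.round(4))
# foot plate bolts
for a in [(397,388),(492,424),(446,492),(351,455)]: print(world(s,240+a[0]/4,160+a[1]/4,.016).round(4))
# beam top points from scene depth cloud
for n,im in(('s',s),('d',d)):
    v,u=np.mgrid[140:310,230:400]; K=np.array([[im['fx'],0,im['cx']],[0,im['fy'],im['cy']],[0,0,1]])
    r=cv2.undistortPoints(np.stack([u.ravel(),v.ravel()],1).astype(float)[:,None],K,np.array(im['D']))[:,0]
    dep=im['depth'][140:310,230:400].ravel(); P=np.c_[r*dep[:,None],dep]@np.array(im['pose'])[:3,:3].T+np.array(im['pose'])[:3,3]
    for lo,hi in((.205,.219),(.24,.262),(.066,.076),(.15,.19)):
        Q=P[(P[:,2]>lo)&(P[:,2]<hi)&(dep>0)]; print(n,lo,len(Q),Q.mean(0).round(4),Q.min(0).round(3),Q.max(0).round(3))
E
```

```text
hub S [0.4429 0.0608 0.072 ] [0.4432 0.0604 0.0724]
   D [0.4346 0.0589 0.072 ] [0.4324 0.0564 0.0745]
   tri [0.4391 0.0645 0.0671] 0.0005
cap S [ 0.6215 -0.0099  0.264 ] [ 0.6228 -0.0117  0.2657]
   D [ 0.6262 -0.012   0.264 ] [ 0.6248 -0.0132  0.265 ]
   tri [ 0.6238 -0.0134  0.2662] 0.0008
tip S [ 0.6366 -0.1088  0.252 ] [ 0.6418 -0.1147  0.2589]
   D [ 0.6397 -0.1105  0.252 ] [ 0.6317 -0.116   0.2574]
   tri [ 0.6381 -0.111   0.2535] 0.0007
drv S [ 0.4247 -0.0106  0.26  ] [ 0.4241 -0.0101  0.2595]
   D [ 0.4222 -0.0102  0.26  ] [ 0.4213 -0.0111  0.2608]
   tri [ 0.4233 -0.0092  0.2589] 0.0002
sqhub S [ 0.4949 -0.1633  0.072 ] [ 0.4943 -0.1628  0.0712]
   D [ 0.4796 -0.1629  0.072 ] [ 0.4782 -0.1639  0.0734]
   tri [ 0.4878 -0.1571  0.0629] 0.0005
bit S [ 0.4219 -0.0086  0.11  ] [0.3302 0.078  0.0058]
[0.5749 0.016  0.016 ]
[0.6516 0.0324 0.016 ]
[ 0.6663 -0.041   0.016 ]
[ 0.5926 -0.0578  0.016 ]
s 0.205 560 [ 0.5248 -0.0189  0.2143] [ 0.396 -0.041  0.205] [0.649 0.016 0.219]
s 0.24 390 [ 0.5701 -0.0501  0.255 ] [ 0.406 -0.119  0.24 ] [0.646 0.006 0.262]
s 0.066 704 [ 0.464  -0.0376  0.0713] [ 0.049 -0.213  0.066] [0.637 0.631 0.076]
s 0.15 208 [ 0.4806 -0.0166  0.1659] [ 0.083 -0.031  0.15 ] [0.643 0.03  0.19 ]
d 0.205 532 [ 0.5042 -0.02    0.2141] [ 0.394 -0.043  0.205] [0.635 0.013 0.219]
d 0.24 401 [ 0.5475 -0.046   0.2545] [ 0.402 -0.119  0.24 ] [0.646 0.003 0.262]
d 0.066 1029 [0.5355 0.0165 0.0716] [ 0.385 -0.214  0.066] [0.924 0.704 0.076]
d 0.15 294 [0.5328 0.0764 0.1682] [ 0.402 -0.031  0.15 ] [0.706 0.532 0.189]
```

```bash
cat >> h.py <<'E'
from scipy.optimize import least_squares
def cloud(im,r=(120,340,200,420)):
    v,u=np.mgrid[r[0]:r[1],r[2]:r[3]]; K=np.array([[im['fx'],0,im['cx']],[0,im['fy'],im['cy']],[0,0,1]])
    q=cv2.undistortPoints(np.stack([u.ravel(),v.ravel()],1).astype(float)[:,None],K,np.array(im['D']))[:,0]
    dep=im['depth'][r[0]:r[1],r[2]:r[3]].ravel(); T=np.array(im['pose'])
    P=np.c_[q*dep[:,None],dep]@T[:3,:3].T+T[:3,3]; return P[dep>0]
def near(P,c,rad,lo,hi): return P[(np.hypot(*(P[:,:2]-c).T)<rad)&(P[:,2]>lo)&(P[:,2]<hi)]
E
python3 - <<'E'
from h import *
C=[]
for n in('scene','side'):
    P=cloud(load(n))
    Q=near(P,[.44,.062],.06,.062,.080); r=np.hypot(*(Q[:,:2]-[.44,.062]).T)
    rim=Q[r>.036]; hub=Q[r<.022]
    f=least_squares(lambda p:np.hypot(rim[:,0]-p[0],rim[:,1]-p[1])-p[2],[.44,.062,.047],loss='soft_l1',f_scale=.002)
    print(n,len(rim),'rim',f.x.round(4),rim.mean(0).round(4),'hub',len(hub),hub.mean(0).round(4))
    R=near(P,[.6225,-.0125],.035,.255,.275); print('  cap',len(R),((R.min(0)+R.max(0))/2).round(4),R.mean(0).round(4))
    R=near(P,[.423,-.01],.03,.225,.275); f=least_squares(lambda p:np.hypot(R[:,0]-p[0],R[:,1]-p[1])-.018,[.423,-.01],loss='soft_l1',f_scale=.002)
    print('  drv',len(R),f.x.round(4))
    R=near(P,[.6225,-.0125],.03,.05,.17); f=least_squares(lambda p:np.hypot(R[:,0]-p[0],R[:,1]-p[1])-.016,[.622,-.012],loss='soft_l1',f_scale=.002); print('  col',len(R),f.x.round(4))
    B=near(P,[.5,-.011],.06,.212,.220); print('  beam',len(B),np.polyfit(B[:,0],B[:,1],1).round(4))
E
python3 -m pendant '[{"jaw":-1,"tz":6},{"jaw":-1,"tz":12},{"jaw":-1,"tx":6,"ty":-5,"tz":16},{"jaw":-1,"tx":9,"ty":-10,"tz":16},{"jaw":-1,"tx":12,"ty":-15,"tz":16},{"jaw":-1,"tx":15,"ty":-20,"tz":16},{"jaw":-1,"tx":18,"ty":-25,"tz":16},{"jaw":-1,"tx":20,"ty":-30,"tz":16},{"jaw":-1,"tx":22,"ty":-35,"tz":16},{"jaw":-1,"tx":24,"ty":-40,"tz":16}]'
```

```text
scene 169 rim [0.4354 0.0631 0.0465] [0.4345 0.0443 0.0696] hub 60 [0.437  0.0629 0.0711]
  cap 204 [ 0.6218 -0.02    0.2615] [ 0.624  -0.0189  0.2633]
  drv 184 [ 0.4182 -0.0087]
  col 366 [ 0.6196 -0.0123]
  beam 290 [-0.0166 -0.0048]
side 297 rim [0.4347 0.0635 0.0469] [0.4285 0.063  0.0697] hub 75 [0.4333 0.0618 0.0718]
  cap 158 [ 0.6201 -0.0209  0.2619] [ 0.6166 -0.0205  0.2637]
  drv 231 [ 0.4221 -0.0087]
  col 365 [ 0.6227 -0.0129]
  beam 243 [-0.0098 -0.0095]invalid input at $[0]: expected keys jaw, tx, ty, tz, ax, ay, az
```

```bash
python3 -m pendant '[{"jaw":-1,"tx":0,"ty":0,"tz":6,"ax":0,"ay":0,"az":0},{"jaw":-1,"tx":0,"ty":0,"tz":12,"ax":0,"ay":0,"az":0},{"jaw":-1,"tx":4,"ty":-5,"tz":16,"ax":0,"ay":0,"az":0},{"jaw":-1,"tx":8,"ty":-10,"tz":16,"ax":0,"ay":0,"az":0},{"jaw":-1,"tx":12,"ty":-15,"tz":16,"ax":0,"ay":0,"az":0},{"jaw":-1,"tx":15,"ty":-20,"tz":16,"ax":0,"ay":0,"az":0},{"jaw":-1,"tx":18,"ty":-25,"tz":16,"ax":0,"ay":0,"az":0},{"jaw":-1,"tx":20,"ty":-30,"tz":16,"ax":0,"ay":0,"az":0},{"jaw":-1,"tx":22,"ty":-35,"tz":16,"ax":0,"ay":0,"az":0},{"jaw":-1,"tx":24,"ty":-40,"tz":16,"ax":0,"ay":0,"az":0}]'
```

```text
clock: 1.4
position: [0.3902, 0.1534, 0.3912]
ee_rot: [0.0, 0.132, 0.991, 0.0]
contact_force: [0.7, 0.5, -0.1]
width: -0.0002
gripper_force: 0.0
```

```bash
python3 -m pendant '[{"jaw":-1,"tx":3,"ty":-5,"tz":0,"ax":0,"ay":0,"az":0},{"jaw":-1,"tx":5,"ty":-10,"tz":0,"ax":0,"ay":0,"az":0},{"jaw":-1,"tx":7,"ty":-15,"tz":0,"ax":0,"ay":0,"az":0},{"jaw":-1,"tx":9,"ty":-20,"tz":0,"ax":0,"ay":0,"az":0},{"jaw":-1,"tx":10,"ty":-24,"tz":0,"ax":0,"ay":0,"az":0},{"jaw":-1,"tx":10,"ty":-24,"tz":-5,"ax":0,"ay":0,"az":0},{"jaw":-1,"tx":10,"ty":-24,"tz":-9,"ax":0,"ay":0,"az":0},{"jaw":-1,"tx":10,"ty":-24,"tz":-9,"ax":0,"ay":0,"az":0}]'
python3 - <<'E'
from h import *
print(manip.get_state()['position'])
im=shot('wrist','w2'); shot('scene')
E
```

```text
clock: 2.4
position: [0.4878, -0.0844, 0.2983]
ee_rot: [-0.004, 0.132, 0.991, 0.001]
contact_force: [0.4, 0.3, 0.5]
width: 0.0001
gripper_force: 0.0
[ 0.48776537 -0.08436197  0.29827811]
```

View pics/w2.png

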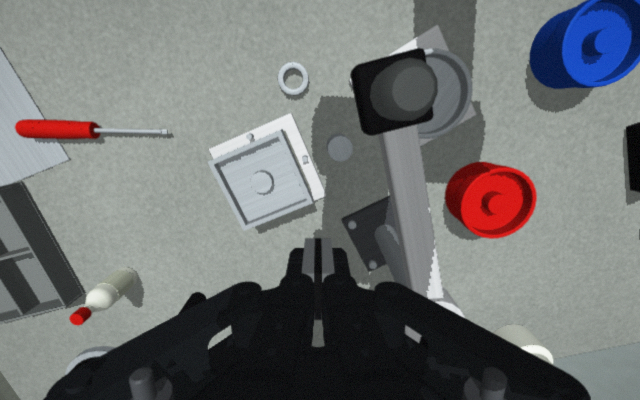

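The shut fingers are at (318,250). The beam lies to their right (+y) at about (405,190), with clear space below the fingertips. I'll descend and approach slowly.

```bash
python3 -m pendant '[{"jaw":-1,"tx":0,"ty":0,"tz":-4,"ax":0,"ay":0,"az":0},{"jaw":-1,"tx":0,"ty":0,"tz":-8,"ax":0,"ay":0,"az":0},{"jaw":-1,"tx":0,"ty":0,"tz":-9.8,"ax":0,"ay":0,"az":0},{"jaw":-1,"tx":0,"ty":1.2,"tz":-9.8,"ax":0,"ay":0,"az":0},{"jaw":-1,"tx":0,"ty":2.2,"tz":-9.8,"ax":0,"ay":0,"az":0},{"jaw":-1,"tx":0,"ty":3,"tz":-9.8,"ax":0,"ay":0,"az":0},{"jaw":-1,"tx":0,"ty":3.4,"tz":-9.8,"ax":0,"ay":0,"az":0},{"jaw":-1,"tx":0,"ty":3.8,"tz":-9.8,"ax":0,"ay":0,"az":0},{"jaw":-1,"tx":0,"ty":4.2,"tz":-9.8,"ax":0,"ay":0,"az":0}]'
python3 -m pendant '[{"jaw":-1,"tx":0,"ty":0.4,"tz":0,"ax":0,"ay":0,"az":0},{"jaw":-1,"tx":0,"ty":0.8,"tz":0,"ax":0,"ay":0,"az":0}]'
```

```text
clock: 3.62
position: [0.49, -0.0427, 0.2034]
ee_rot: [0.0, 0.132, 0.991, -0.0]
contact_force: [0.7, -0.1, -0.2]
width: 0.0002
gripper_force: 0.0
clock: 3.88
position: [0.4898, -0.0356, 0.2033]
ee_rot: [-0.0, 0.131, 0.991, -0.001]
contact_force: [-0.6, -3.9, 1.0]
width: 0.0004
gripper_force: 1.5
```

```bash
python3 -m pendant '[{"jaw":-1,"tx":0.0,"ty":0.5,"tz":0,"ax":0,"ay":0,"az":0},{"jaw":-1,"tx":0.1,"ty":1.0,"tz":0,"ax":0,"ay":0,"az":0},{"jaw":-1,"tx":0.2,"ty":1.5,"tz":0,"ax":0,"ay":0,"az":0},{"jaw":-1,"tx":0.3,"ty":2.0,"tz":0,"ax":0,"ay":0,"az":0},{"jaw":-1,"tx":0.4,"ty":2.4,"tz":0,"ax":0,"ay":0,"az":0},{"jaw":-1,"tx":0.5,"ty":2.8,"tz":0,"ax":0,"ay":0,"az":0},{"jaw":-1,"tx":0.6,"ty":3.2,"tz":0,"ax":0,"ay":0,"az":0},{"jaw":-1,"tx":0.7,"ty":3.5,"tz":0,"ax":0,"ay":0,"az":0},{"jaw":-1,"tx":0.7,"ty":3.5,"tz":0,"ax":0,"ay":0,"az":0}]'
cat > m.py <<'E'
from h import *
A=np.array([.6213,-.0125])
def go(n):
    im=shot(n); P=cloud(im,(100,340,200,440))
    a=np.array([np.cos(np.pi-.33),np.sin(np.pi-.33)])
    for it in range(3):
        c=A+.2*a; R=near(P,c,.032,.228,.27)
        f=least_squares(lambda p:np.hypot(R[:,0]-p[0],R[:,1]-p[1])-.018,c,loss='soft_l1',f_scale=.002); d=f.x-A; a=d/np.linalg.norm(d)
    nrm=np.array([-a[1],a[0]]); q=(P[:,:2]-A); l=q@a; t=q@nrm
    B=(l>.04)&(l<.17)&(abs(t)<.02)&(P[:,2]>.213)&(P[:,2]<.219)
    k=np.polyfit(l[B],t[B],1); print(n,len(R),'drv',f.x.round(4),np.hypot(*d).round(4),'ang',(np.pi-np.arctan2(d[1],d[0])).round(4),'beam',B.sum(),k.round(4), t[B].min().round(4),t[B].max().round(4))
go('scene');go('side')
E
python3 m.py
```

```text
clock: 5.0
position: [0.4977, 0.0007, 0.2035]
ee_rot: [0.001, 0.131, 0.991, 0.001]
contact_force: [-0.4, -1.0, 0.2]
width: -0.0001
gripper_force: 0.6
scene 2 drv [0.4315 0.052 ] 0.2005 ang 0.3276 beam 191 [-0.0832  0.0093] -0.0117 0.0151
side 201 drv [0.4331 0.0538] 0.1995 ang 0.3389 beam 163 [-0.0064  0.0062] -0.0124 0.0175
```

```bash
python3 -m pendant '[{"jaw":-1,"tx":0.1,"ty":0.3,"tz":0,"ax":0,"ay":0,"az":0},{"jaw":-1,"tx":0.2,"ty":0.6,"tz":0,"ax":0,"ay":0,"az":0},{"jaw":-1,"tx":0.2,"ty":0.6,"tz":0,"ax":0,"ay":0,"az":0},{"jaw":-1,"tx":0.2,"ty":-1.5,"tz":0,"ax":0,"ay":0,"az":0},{"jaw":-1,"tx":0.2,"ty":-4.5,"tz":0,"ax":0,"ay":0,"az":0},{"jaw":-1,"tx":0.2,"ty":-5,"tz":5,"ax":0,"ay":0,"az":0},{"jaw":-1,"tx":0.2,"ty":-8,"tz":10,"ax":0,"ay":0,"az":0},{"jaw":-1,"tx":0.2,"ty":-12,"tz":14,"ax":0,"ay":0,"az":0},{"jaw":-1,"tx":0.2,"ty":-15,"tz":14,"ax":0,"ay":0,"az":0}]'
python3 m.py; python3 - <<'E'
from h import *
a=load('scene')['pixels'][160:260,270:370]; b=load('side')['pixels'][180:280,250:350]
r=lambda x:cv2.resize(x,(400,400),interpolation=2)
cv2.imwrite('pics/c3.png',np.hstack([r(a),r(b)]))
E
```

```text
clock: 6.22
position: [0.5013, -0.1513, 0.3475]
ee_rot: [0.005, 0.131, 0.991, -0.0]
contact_force: [-0.3, 0.0, -0.4]
width: -0.0001
gripper_force: 0.0
scene 158 drv [0.4328 0.0628] 0.2029 ang 0.3801 beam 233 [-0.0285  0.0056] -0.0123 0.015
side 198 drv [0.4371 0.0632] 0.1991 ang 0.3898 beam 232 [0.0107 0.0032] -0.0147 0.0183
```

View pics/c3.png

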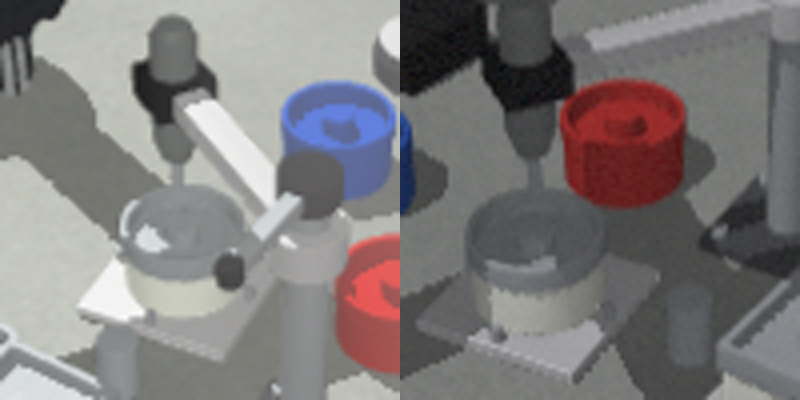

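The arm now stands with its bit at left (178,185) and right (535,190), straight above the hub at left (186,235) and right (538,245). I'll triangulate that as a check and compute the lever pushing points.

```bash
python3 - <<'E'
from h import *
s,d=load('scene'),load('side')
print(tri([(s,270+178/4,160+185/4),(d,250+135/4,180+190/4)]))
# rim ellipse extremes -> centre
for n in('scene','side'):
    P=cloud(load(n)); Q=near(P,[.436,.063],.06,.064,.080); r=np.hypot(*(Q[:,:2]-[.436,.063]).T); q=Q[(r>.03)]
    f=least_squares(lambda p:np.hypot(q[:,0]-p[0],q[:,1]-p[1])-p[2],[.436,.063,.047],loss='soft_l1',f_scale=.002);print(n,f.x.round(4),Q[r<.016].mean(0).round(4))
    L=near(P,[.632,-.07],.06,.247,.265);A=np.array([.6213,-.0125]);rr=np.hypot(*(L[:,:2]-A).T);L=L[rr>.04];print(L[:,:2].mean(0).round(4),np.polyfit(L[:,1],L[:,0],1).round(3))
E
```

```text
(array([0.43544378, 0.0619747 , 0.10904106]), np.float64(0.0023121655649779847))
scene [0.4352 0.0638 0.0466] [0.437  0.0633 0.0713]
[ 0.6352 -0.0886] [-0.149  0.622]
side [0.4344 0.0636 0.0468] [0.434  0.0625 0.0721]
[ 0.6305 -0.0903] [-0.177  0.615]
```

The bit is within about 2 mm of the hub centre. Next I'll move round to the far (+x) side of the lever.

```bash
python3 -m pendant '[{"jaw":-1,"tx":5,"ty":0,"tz":0,"ax":0,"ay":0,"az":0},{"jaw":-1,"tx":10,"ty":0,"tz":0,"ax":0,"ay":0,"az":0},{"jaw":-1,"tx":15,"ty":0,"tz":0,"ax":0,"ay":0,"az":0},{"jaw":-1,"tx":19.5,"ty":0,"tz":0,"ax":0,"ay":0,"az":0},{"jaw":-1,"tx":19.5,"ty":3,"tz":0,"ax":0,"ay":0,"az":0},{"jaw":-1,"tx":19.5,"ty":6.5,"tz":-3,"ax":0,"ay":0,"az":0},{"jaw":-1,"tx":19.5,"ty":6.5,"tz":-6,"ax":0,"ay":0,"az":0},{"jaw":-1,"tx":19.5,"ty":6.5,"tz":-6,"ax":0,"ay":0,"az":0},{"jaw":-1,"tx":19.5,"ty":6.5,"tz":-6,"ax":0,"ay":0,"az":0}]'
```

```text
clock: 7.45
position: [0.6945, -0.0845, 0.2843]
ee_rot: [0.001, 0.131, 0.991, 0.0]
contact_force: [-0.3, -0.3, 0.4]
width: -0.0
gripper_force: 0.0
```

```bash
python3 -m pendant '[{"jaw":-1,"tx":0,"ty":0.6,"tz":-2.5,"ax":0,"ay":0,"az":0},{"jaw":-1,"tx":0,"ty":0.6,"tz":-4.7,"ax":0,"ay":0,"az":0},{"jaw":-1,"tx":-1,"ty":0.6,"tz":-4.7,"ax":0,"ay":0,"az":0},{"jaw":-1,"tx":-2,"ty":0.6,"tz":-4.7,"ax":0,"ay":0,"az":0},{"jaw":-1,"tx":-3,"ty":0.6,"tz":-4.7,"ax":0,"ay":0,"az":0},{"jaw":-1,"tx":-3.5,"ty":0.6,"tz":-4.7,"ax":0,"ay":0,"az":0},{"jaw":-1,"tx":-4,"ty":0.6,"tz":-4.7,"ax":0,"ay":0,"az":0},{"jaw":-1,"tx":-4.5,"ty":0.5,"tz":-4.7,"ax":0,"ay":0,"az":0}]'
```

```text
clock: 8.45
position: [0.6495, -0.0797, 0.2367]
ee_rot: [0.001, 0.131, 0.991, 0.0]
contact_force: [2.1, 0.5, -0.3]
width: -0.0003
gripper_force: 1.0
```

```bash
python3 -m pendant '[{"jaw":-1,"tx":-0.6,"ty":-0.2,"tz":0,"ax":0,"ay":0,"az":0},{"jaw":-1,"tx":-1.3,"ty":-0.3,"tz":0,"ax":0,"ay":0,"az":0},{"jaw":-1,"tx":-1.9,"ty":-0.4,"tz":0,"ax":0,"ay":0,"az":0},{"jaw":-1,"tx":-2.6,"ty":-0.4,"tz":0,"ax":0,"ay":0,"az":0},{"jaw":-1,"tx":-3.2,"ty":-0.4,"tz":0,"ax":0,"ay":0,"az":0},{"jaw":-1,"tx":-3.8,"ty":-0.3,"tz":0,"ax":0,"ay":0,"az":0},{"jaw":-1,"tx":-4.4,"ty":-0.2,"tz":0,"ax":0,"ay":0,"az":0},{"jaw":-1,"tx":-5.0,"ty":0,"tz":0,"ax":0,"ay":0,"az":0},{"jaw":-1,"tx":-5.6,"ty":0.2,"tz":0,"ax":0,"ay":0,"az":0}]'
python3 -m pendant '[{"jaw":-1,"tx":-0.5,"ty":0.2,"tz":0,"ax":0,"ay":0,"az":0},{"jaw":-1,"tx":-1.1,"ty":0.5,"tz":0,"ax":0,"ay":0,"az":0},{"jaw":-1,"tx":-1.6,"ty":0.9,"tz":0,"ax":0,"ay":0,"az":0},{"jaw":-1,"tx":-2.0,"ty":1.2,"tz":0,"ax":0,"ay":0,"az":0}]'
python3 -m pendant '[{"jaw":-1,"tx":-0.2,"ty":0.3,"tz":0,"ax":0,"ay":0,"az":0},{"jaw":-1,"tx":-0.4,"ty":0.5,"tz":0,"ax":0,"ay":0,"az":0}]'
```

```text
clock: 9.57
position: [0.5926, -0.078, 0.2364]
ee_rot: [0.0, 0.132, 0.991, -0.0]
contact_force: [3.4, -0.5, -0.1]
width: 0.0001
gripper_force: 1.2
clock: 10.07
position: [0.5725, -0.0657, 0.2364]
ee_rot: [-0.0, 0.131, 0.991, -0.0]
contact_force: [2.2, -1.4, 0.1]
width: -0.0002
gripper_force: 1.1
clock: 10.32
position: [0.5687, -0.0607, 0.2363]
ee_rot: [-0.0, 0.131, 0.991, -0.0]
contact_force: [2.2, -1.2, -0.1]
width: 0.0004
gripper_force: 1.0
```

```bash
python3 -m pendant '[{"jaw":-1,"tx":-0.1,"ty":0.2,"tz":0,"ax":0,"ay":0,"az":0},{"jaw":-1,"tx":-0.2,"ty":0.4,"tz":0,"ax":0,"ay":0,"az":0}]'
python3 -m pendant '[{"jaw":-1,"tx":-0.1,"ty":0.2,"tz":0,"ax":0,"ay":0,"az":0}]'
python3 - <<'E'
from h import *
A=np.array([.6213,-.0125])
for n in('scene','side'):
    P=cloud(shot(n),(100,340,200,440));q=P[:,:2]-A;r=np.hypot(*q.T);a=np.arctan2(q[:,1],q[:,0])
    B=(r>.035)&(r<.09)&(P[:,2]>.255)&(P[:,2]<.263)&(a<-1.2); print(n,B.sum(),np.median(a[B]).round(3),a[B].min().round(3),a[B].max().round(3))
E
```

```text
clock: 10.58
position: [0.5676, -0.0584, 0.2364]
ee_rot: [0.001, 0.131, 0.991, -0.002]
contact_force: [3.3, -6.8, -0.7]
width: 0.0001
gripper_force: 4.0
clock: 10.7
position: [0.5675, -0.0582, 0.2365]
ee_rot: [0.002, 0.132, 0.991, -0.003]
contact_force: [5.5, -11.4, -3.1]
width: -0.0
gripper_force: 6.1
scene 66 -2.586 -2.922 -2.272
side 64 -2.667 -2.887 -2.265
```

The force rose to 12 N with no motion, so the lever is at its hard stop. I'll back off and check.

```bash
python3 -m pendant '[{"jaw":-1,"tx":0.2,"ty":-1,"tz":0,"ax":0,"ay":0,"az":0},{"jaw":-1,"tx":0.5,"ty":-4,"tz":0,"ax":0,"ay":0,"az":0},{"jaw":-1,"tx":0.5,"ty":-7,"tz":2,"ax":0,"ay":0,"az":0},{"jaw":-1,"tx":0.5,"ty":-10,"tz":7,"ax":0,"ay":0,"az":0},{"jaw":-1,"tx":0.5,"ty":-14,"tz":12,"ax":0,"ay":0,"az":0},{"jaw":-1,"tx":-3,"ty":-18,"tz":14,"ax":0,"ay":0,"az":0},{"jaw":-1,"tx":-3,"ty":-18,"tz":14,"ax":0,"ay":0,"az":0},{"jaw":-1,"tx":-3,"ty":-18,"tz":14,"ax":0,"ay":0,"az":0}]'
python3 m.py; python3 - <<'E'
from h import *
A=np.array([.6213,-.0125])
for n in('scene','side'):
    im=load(n);P=cloud(im,(100,340,200,440));q=P[:,:2]-A;r=np.hypot(*q.T);a=np.arctan2(q[:,1],q[:,0])
    B=(r>.035)&(r<.09)&(P[:,2]>.255)&(P[:,2]<.263)&(a<-1.2); print(n,B.sum(),np.median(a[B]).round(3))
a=load('scene')['pixels'][150:300,230:380]; b=load('side')['pixels'][150:300,250:400]
r=lambda x:cv2.resize(x,(400,400),interpolation=2)
cv2.imwrite('pics/c4.png',np.hstack([r(a),r(b)]))
E
```

```text
clock: 11.8
position: [0.5354, -0.2341, 0.3756]
ee_rot: [-0.001, 0.132, 0.991, 0.001]
contact_force: [0.6, 0.4, -0.3]
width: -0.0001
gripper_force: 0.0
scene 154 drv [0.4325 0.0634] 0.2034 ang 0.3821 beam 169 [-0.0248  0.0047] -0.0123 0.0152
side 203 drv [0.4369 0.0634] 0.1994 ang 0.3902 beam 216 [0.0076 0.0037] -0.0114 0.0175
scene 96 -2.701
side 56 -2.701
```

View pics/c4.png

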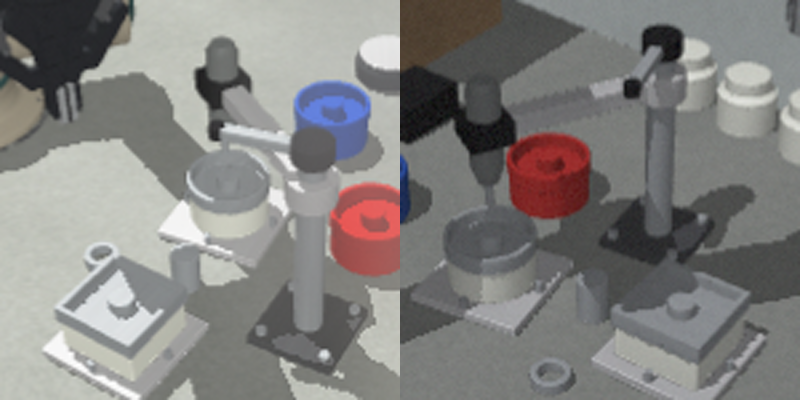

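```bash
python3 - <<'E'
from h import *
s,d=load('scene'),load('side');A=np.array([.6213,-.0125])
p=(230+217*.375,150+129*.375);q=(250+231*.375,150+89*.375)
for x in(tri([(s,*p),(d,*q)])[0],world(s,*p,.252),world(d,*q,.252)):
    v=x[:2]-A;print(x.round(4),np.hypot(*v).round(4),np.arctan2(v[1],v[0]).round(3))
for n,im in(('s',s),('d',d)):
    P=cloud(im,(100,340,200,440));B=near(P,[.575,-.033],.022,.255,.263);v=B.mean(0)[:2]-A;print(n,len(B),B.mean(0).round(4),np.arctan2(v[1],v[0]).round(3))
E
```

```text
[ 0.5304 -0.0496  0.2524] 0.0982 -2.755
[ 0.529  -0.0472  0.252 ] 0.0986 -2.783
[ 0.5297 -0.0512  0.252 ] 0.0995 -2.742
s 75 [ 0.5753 -0.0339  0.2594] -2.706
d 50 [ 0.5732 -0.0345  0.2604] -2.713
```

The lever reads 1.35–1.37 rad from start to end, which is 0.03–0.05 short of 1.4. I'll touch it again to confirm it really sits on its stop.

```bash
python3 -m pendant '[{"jaw":-1,"tx":3,"ty":4,"tz":-4,"ax":0,"ay":0,"az":0},{"jaw":-1,"tx":3,"ty":8,"tz":-9,"ax":0,"ay":0,"az":0},{"jaw":-1,"tx":3,"ty":11,"tz":-13.9,"ax":0,"ay":0,"az":0},{"jaw":-1,"tx":3,"ty":14,"tz":-13.9,"ax":0,"ay":0,"az":0},{"jaw":-1,"tx":3,"ty":16,"tz":-13.9,"ax":0,"ay":0,"az":0},{"jaw":-1,"tx":3,"ty":16.8,"tz":-13.9,"ax":0,"ay":0,"az":0},{"jaw":-1,"tx":3,"ty":17.3,"tz":-13.9,"ax":0,"ay":0,"az":0}]'
python3 -m pendant '[{"jaw":-1,"tx":0,"ty":0.2,"tz":0,"ax":0,"ay":0,"az":0}]'
python3 -m pendant '[{"jaw":-1,"tx":0,"ty":0.2,"tz":0,"ax":0,"ay":0,"az":0}]'
python3 -m pendant '[{"jaw":-1,"tx":0,"ty":0.2,"tz":0,"ax":0,"ay":0,"az":0}]'
```

```text
clock: 12.78
position: [0.5665, -0.0618, 0.2381]
ee_rot: [0.001, 0.131, 0.991, -0.0]
contact_force: [0.0, 0.1, 0.5]
width: 0.0
gripper_force: 0.0
clock: 12.9
position: [0.5663, -0.0603, 0.2378]
ee_rot: [0.001, 0.132, 0.991, -0.0]
contact_force: [-0.8, 0.1, 0.8]
width: -0.0002
gripper_force: 0.0
clock: 13.02
position: [0.5662, -0.0592, 0.2376]
ee_rot: [0.0, 0.132, 0.991, -0.001]
contact_force: [-0.1, -4.4, 1.7]
width: 0.0003
gripper_force: 1.7
clock: 13.15
position: [0.5662, -0.0589, 0.2377]
ee_rot: [0.001, 0.132, 0.991, -0.003]
contact_force: [-0.4, -8.9, 0.4]
width: 0.0002
gripper_force: 3.9
```

The contact was stiff straight away at the same place, so the lever is on its stop. I'll retreat, let things settle and do a last check.

```bash
python3 -m pendant '[{"jaw":-1,"tx":0.2,"ty":-1,"tz":0,"ax":0,"ay":0,"az":0},{"jaw":-1,"tx":0.5,"ty":-4,"tz":0,"ax":0,"ay":0,"az":0},{"jaw":-1,"tx":0.5,"ty":-7,"tz":2,"ax":0,"ay":0,"az":0},{"jaw":-1,"tx":0.5,"ty":-10,"tz":7,"ax":0,"ay":0,"az":0},{"jaw":-1,"tx":0.5,"ty":-14,"tz":12,"ax":0,"ay":0,"az":0},{"jaw":-1,"tx":-3,"ty":-18,"tz":14,"ax":0,"ay":0,"az":0},{"jaw":-1,"tx":-3,"ty":-18,"tz":14,"ax":0,"ay":0,"az":0},{"jaw":-1,"tx":-3,"ty":-18,"tz":14,"ax":0,"ay":0,"az":0}]'
python3 m.py; python3 - <<'E'
from h import *
for n in('scene','side'):
    B=near(cloud(load(n),(100,340,200,440)),[.575,-.033],.022,.255,.263);print(len(B),B.mean(0).round(4))
print(manip.sign_off())
E
```

```text
clock: 14.15
position: [0.5359, -0.2357, 0.3768]
ee_rot: [-0.0, 0.132, 0.991, 0.001]
contact_force: [0.3, -0.5, 0.1]
width: 0.0
gripper_force: 0.0
scene 154 drv [0.4328 0.0634] 0.2032 ang 0.3827 beam 164 [-0.0246  0.0053] -0.0121 0.0154
side 202 drv [0.4367 0.0633] 0.1996 ang 0.3895 beam 226 [0.0195 0.0026] -0.012 0.0181
73 [ 0.575  -0.0336  0.2593]
46 [ 0.5766 -0.0333  0.26  ]
the job is handed in; nothing more can be done
None
```

The job is handed in at about 14 s: the bit hangs over the round housing's hub, within about 2 mm of its centre, and the brake lever is against its clockwise stop. The cameras read its swing as about 1.36 of 1.4 rad, but two separate pushes met the same stiff stop. The robot touches nothing, and I saw nothing else on the bench shifted.

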